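# Roll an inlay strip flush into a fingerboard blank

## Task

Take the hand roller from its wooden rest by its red grip and, starting on the red slip, roll it along the inlay strip to the far end in one unbroken pass without lifting it off, pressing down steadily with about 15 N (and never 25 N or more, which cracks the wood), so that all five slips sink flush with the board. Then put the roller back in its rest, upright as it was. Only the roller may touch the board; leave the glue bottle, the jar and the screwdriver alone.

Things in the scene. Friction and masses are not known exactly. Their poses are not given: they have to be found in the camera images.
- bed: Fixed plywood bed, 250 x 110 x 16 mm; origin at the centre of its underside on the table, x along the inlay strip, z up. Above it a dark fingerboard blank, 226 x 80 x 16 mm, lies on rubber pads that yield about 1 mm per 8 N (stop 6 mm down) and spring back. Its height and slope vary and are not measured: the middle of its top face is 42 to 58 mm above the table, and it slopes up to 2.3 degrees, either end up.
- strip_start (a point): Point 16 mm above the table straight below the middle of the red slip (bed x = -60 mm, y = 0). The strip, let into the blank's top: five butted wooden slips, each 30 mm long (x), 40 mm wide (y), 150 mm in all; the red one at the bed's -x end, the others light and brown. At first each stands 3 to 4 mm proud of the blank's top face.
- strip_end (a point): Point on the bed's top face, 16 mm above the table, straight below the middle of the last slip, at the far end from the red one (bed x = +60 mm).
- slip1 (a joint): How far the red slip is pressed down, m: 0 = 4 mm proud of the blank's top, 0.004 = flush, where it stops. A slip stays put until pressed with about 8 N, then slides down and stays down.
- slip2 (a joint): The same for the second slip.
- slip3 (a joint): The same for the middle slip.
- slip4 (a joint): The same for the fourth slip.
- slip5 (a joint): The same for the last slip.
- rest: Fixed wooden rest: base 90 x 100 x 8 mm, origin at the centre of its underside on the table, z up. Two walls at y = +-40 mm (12 thick, 66 along x, tops 66 mm above the table) carry the roller's crossbar ends in notches 40 mm wide (x) between 8 mm lips; the wheel hangs between. Parked, the roller's origin is 12 mm above the rest's, x along the rest's x (either way round).
- roller: Hand roller, about 0.4 kg, 114 mm tall, parked upright in the rest. Origin at its lowest point, under the wheel; z up, x the rolling direction, y along the axle; same either way round. Black rubber wheel, diameter 48, width 38 mm, turns freely; steel crossbar 30 (x) by 92 mm (y), 54 to 64 mm up; red grip block 26 (x) by 40 mm (y), 64 to 114 mm up, to be pinched from above across x.
- axle (a point): Centre of the roller's wheel, 24 mm above the roller's origin.
- glue: Green glue bottle with red cap, 48 mm in diameter, 110 mm tall, standing on the table, origin at the centre of its underside. Bystander.
- tin: Amber jar with steel lid, 64 mm in diameter, 45 mm tall, standing on the table, origin at the centre of its underside. Bystander.
- driver: Screwdriver with red handle lying on the table, about 200 mm long, origin near its middle. Bystander.
Things that resemble listed ones, but are neither listed nor needed, are in the scene too. There is more than one size of the rest; the job needs the middle-sized.

How it is judged:
By the outcome, as a careful person would: the job done as asked, in the order asked, and still so for the second after the job is handed in, with the robot touching nothing.
It also fails if it takes over 72 s, if anything falls off the work surface, if the arm or the gripper's body presses on something with over 40 N, if the wrist force passes 120 N, or if a joint passes its speed limit or range.

## Robot

A 6-joint arm with a two-finger parallel gripper is mounted at the origin on the work surface. World frame = base frame: x ahead of the robot, y to its left, z up, the work surface at z = 0. Lengths are in m, angles in rad, forces in N, time in s.
With the tool pointing down it reaches from about 0.25 to 0.725 m from the base axis. Payload 4 kg.
Tool frame: the origin (TCP) lies midway between the tips of the shut fingers; the grasp point (between the pads) lies 19 mm behind it; z points along the fingers, y is the direction in which the jaws open and shut (so a half turn about z gives the same grasp; the last joint's range is limited). The gripper opens to 85 mm and grips with 20 to 120 N. Pads are 22 mm wide; open, the fingers measure 114 mm over their backs; the gripper's body (76 mm by 85 mm) begins 54 mm behind the grasp point. The pads swing forward as they close: fully open they stand 13 mm farther back than shut.
Start: joints at [1.147, 0.241, 0.005, 1.335, 0, 1.571], TCP at [0.206, 0.456, 0.194] pointing down, gripper open.
Joint ranges: [-2.72, 2.72], [-1.05, 1.87], [-1.09, 1.28], [-1.99, 2.15], [-1.42, 1.44], [-3.14, 3.14]. Speed limits (rad/s): [2.79, 2.79, 3.14, 3.14, 3.14, 3.14].

## Interface

Orientations are given as a unit quaternion [x, y, z, w].
In Python, from workcell import monitor, cams, order gives the robot as it stands.
- The arm moves only by the tool send_rows, never from a script. Its argument "moves" is a list of rows, each a list of 4 numbers: the shift along the tool's x, y, z as a fraction of full scale, then the turn about the tool's z as a fraction of full scale. A call has 1 to 20 rows; each row shifts and turns the commanded pose from where the row before left it, along the tool's axes as they then stand; what a row does not reach is not made up. Full scale, the value 1, is 100 cm for a shift and 0.1 rad for a turn. A row lasts 1/10 s, in which the tool goes at most 50 mm and 8.59 degrees, less where a joint would pass 70% of its speed; a pose out of reach is approached as far as the arm can. A call with a number of a shift or a turn outside -1 to 1 is refused whole. A call with a gripper value outside its range is refused whole. "claw" is the gripper's target within -1 to 1 (fully open at 1, half-way at 0, shut at -1), set as the call begins (left out, the last holds). The fingers move at their own pace and stop on an object; the grip force is fixed at half the most. Time passes only in rows, so rows that do not move let the fingers close. It gives the time, the measured TCP pose, the force and the opening at its end, in the units of the state.
- monitor.get_obs(): the state, without advancing time (a new reading comes with each control period).
- cams.camera(name): name is "side" or "top" or "wrist"; returns (picture, depth): 480x640x3 uint8, blue, green, red; 480x640 float32, m along the optical axis (not along the pixel's ray), 0 where there is no reading.
- cams.camera_info(name): a dict with "intrinsics" (3x3 intrinsics, pixels), "distortion" ([k1, k2, p1, p2, k3] as OpenCV has them; the pictures are not rectified), "T" (4x4, takes a point from camera to world coordinates); the wrist camera has in their place "mount" (4x4, takes a point from camera to tool coordinates, whose origin is the TCP and whose axes are the flange's). Camera axes: x right, y up, looking along -z (the intrinsics and any distortion apply to the point x, -y, -z); pixel columns grow to the right and rows downward; lengths in m; the calibration is good to about 2 mm. A picture is of the moment at which its call begins: read the wrist's pose just before it. camera_info takes no time and is no camera call.
- order.job_done(): hands the job in, once; it reports no verdict.
The state is a dict: "clock": time; "joint_pos": joint angles; "joint_vel": joint speeds; "tau": joint torques, N m; "eef_pos": TCP position; "tool_rot": TCP orientation; "ft_force": force on the tool from outside, world axes, zero at the start; "ft_torque": the same for the moment, N m; "grip_width": finger opening in m.
Only numpy, scipy, OpenCV 4.12 (cv2) and the standard library are available. Lean on these libraries where they do the work, as an engineer would, in place of code of your own. Each camera call takes 0.05 s, during which the arm holds its last target.

## Working session

There is one attempt and no reset: what is moved stays moved. The work goes in short steps, Python scripts to look and compute and a tool call to move; the robot and the scene stay as the last step left them, time stands still between calls to the robot, and variables do not carry over. Pictures are saved under pics/ and viewed, and the job is handed in when it is done.

Besides the shell and the picture viewer there is one more tool, called after ">>>" as name(argument=value, ...) on one line, values as JSON. send_rows: Moves the arm, as the interface text tells. Its arguments: {"type":"object","properties":{"moves":{"type":"array","items":{"type":"array","items":{"type":"number","minimum":-1,"maximum":1}}},"claw":{"type":"number"}},"required":["moves"]}

```bash
ls; mkdir -p pics; python3 - <<'E'
from workcell import monitor,cams,order
import cv2,numpy as np
o=monitor.get_obs()
print(o)
for n in ["side","top","wrist"]:
    p,d=cams.camera(n); cv2.imwrite(f"pics/{n}0.png",p); np.save(f"pics/{n}0.npy",d); i=cams.camera_info(n); print(n,{k:np.round(v,4).tolist() for k,v in i.items()})
E
```

```text
pics
{'clock': 0.0, 'joint_pos': array([ 1.14700428e+00,  2.41409996e-01,  3.70865511e-03,  1.33521654e+00,
       -1.56083712e-05,  1.57079611e+00]), 'joint_vel': array([-0.00222534,  0.00112168, -0.00045655,  0.00136126,  0.00055945,
        0.00064466]), 'tau': array([ 1.44583595e-03, -3.72314179e+01,  2.52409387e+01,  1.67535542e-02,
        2.56825524e-04, -1.68874131e-06]), 'eef_pos': array([0.20531601, 0.45510345, 0.19270861]), 'tool_rot': array([ 2.10313665e-01,  9.77633386e-01, -1.03869132e-03, -2.15466286e-04]), 'ft_force': array([-0.08494535, -1.44888225, -0.2614846 ]), 'ft_torque': array([-0.00602189,  0.02947827,  0.00208399]), 'grip_width': 0.0851314855464145}
side {'intrinsics': [[572.9767, 0.0, 329.7942], [0.0, 572.9767, 244.6161], [0.0, 0.0, 1.0]], 'distortion': [-0.1395, 0.0, 0.0, 0.0, 0.0], 'T': [[-0.9182, -0.2634, 0.2957, 0.9492], [0.3955, -0.5726, 0.7181, 0.9051], [-0.0199, 0.7764, 0.63, 0.8397], [0.0, 0.0, 0.0, 1.0]]}
top {'intrinsics': [[447.8619, 0.0, 322.1404], [0.0, 447.8619, 243.1951], [0.0, 0.0, 1.0]], 'distortion': [-0.0286, 0.0, 0.0, 0.0, 0.0], 'T': [[0.0176, 0.997, -0.0748, 0.5054], [-0.9998, 0.0175, -0.0018, 0.0445], [-0.0005, 0.0748, 0.9972, 1.0246], [0.0, 0.0, 0.0, 1.0]]}
wrist {'intrinsics': [[431.0007, 0.0, 310.5327], [0.0, 431.0007, 243.2051], [0.0, 0.0, 1.0]], 'distortion': [-0.0882, 0.0, 0.0, 0.0, 0.0], 'mount': [[-0.0005, 0.9499, 0.3125, 0.0794], [1.0, 0.0002, 0.0008, 0.0002], [0.0007, 0.3125, -0.9499, -0.1795], [0.0, 0.0, 0.0, 1.0]]}
```

View pics/top0.png

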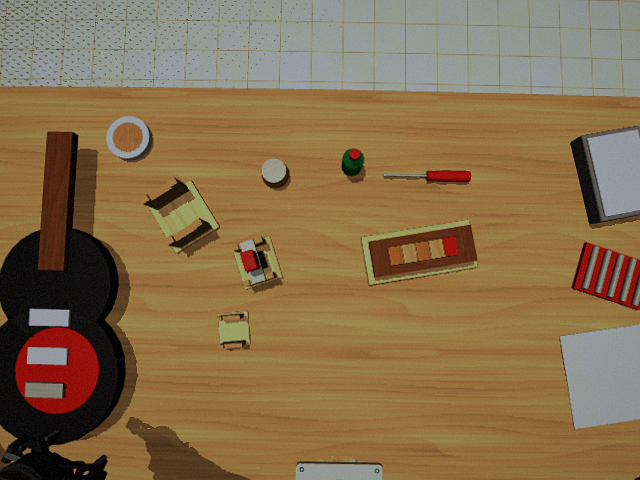

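View pics/side0.png

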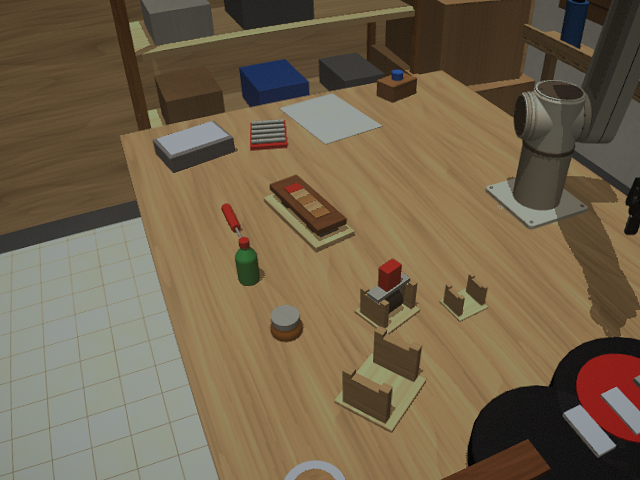

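View pics/wrist0.png

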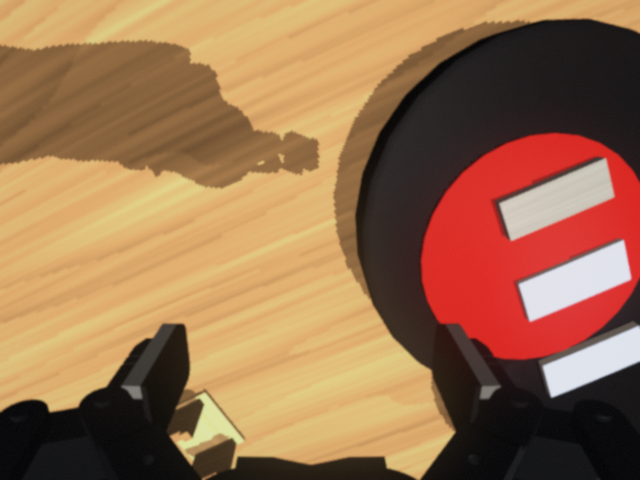

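```bash
cat > h.py <<'E'
from workcell import monitor,cams,order
import cv2,numpy as np
from scipy.spatial.transform import Rotation as R
def T_of(n,o=None):
    i=cams.camera_info(n)
    if n!="wrist": return i["T"],i
    T=np.eye(4);T[:3,:3]=R.from_quat(o["tool_rot"]).as_matrix();T[:3,3]=o["eef_pos"]
    return T@i["mount"],i
def cloud(d,n,o=None):
    T,i=T_of(n,o)
    h,w=d.shape; u,v=np.meshgrid(np.arange(w),np.arange(h))
    p=cv2.undistortPoints(np.stack([u,v],-1).reshape(-1,1,2).astype(float),i["intrinsics"],i["distortion"]).reshape(h,w,2)
    P=np.stack([p[...,0]*d,-p[...,1]*d,-d],-1)
    W=P@T[:3,:3].T+T[:3,3]
    W[d<=0]=np.nan
    return W
def proj(X,n,o=None):
    T,i=T_of(n,o); X=np.atleast_2d(X)
    c=(X-T[:3,3])@T[:3,:3]
    c=c*[1,-1,-1]
    return cv2.projectPoints(c,np.zeros(3),np.zeros(3),i["intrinsics"],i["distortion"])[0].reshape(-1,2)
E
python3 - <<'E'
from h import *
W=cloud(np.load("pics/top0.npy"),"top"); im=cv2.imread("pics/top0.png")
hsv=cv2.cvtColor(im,cv2.COLOR_BGR2HSV)
red=((hsv[...,0]<6)|(hsv[...,0]>174))&(hsv[...,1]>170)&(hsv[...,2]>90)
print("table",W[300:420:30,440:540:30,2].round(4))
for nm,(a,b,c,e) in dict(grip=(235,265,240,285),slip=(225,265,435,470)).items():
    m=np.zeros_like(red);m[a:b,c:e]=red[a:b,c:e]
    p=W[m]; 
    if nm=="grip": p=p[p[:,2]>.11]
    print(nm,len(p),p.mean(0).round(4),np.ptp(p,axis=0).round(4),np.percentile(p[:,2],[5,50,95]).round(4))
    print(cv2.minAreaRect((p[:,:2]*1000).astype(np.float32)))
# blank: dark, z 35..70
sub=np.zeros_like(red);sub[210:295,350:490]=1
z=W[...,2]
def rect(m,t):
    p=W[m&~np.isnan(z)]; print(t,len(p),cv2.minAreaRect((p[:,:2]*1000).astype(np.float32)),p[:,2].mean())
rect(sub&(z>.008),"bed+");rect(sub&(z>.035),"blank")
sub=np.zeros_like(red);sub[225:300,225:292]=1
rect(sub&(z>.005)&(z<.015),"restbase")
rect(sub&(z>.056)&(z<.07),"resttops"); rect(sub&(z>.1),"gripdepth")
for (r,c) in [(262,258),(330,234),(214,182)]:
    print((r,c),W[r,c])
a=cv2.resize(im[215:305,220:300],None,fx=6,fy=6,interpolation=cv2.INTER_CUBIC);cv2.imwrite("pics/crop1.png",a)
a=cv2.resize(im[210:295,350:490],None,fx=5,fy=5,interpolation=cv2.INTER_CUBIC);cv2.imwrite("pics/crop2.png",a)
E
```

```text
table [[-0.0038  0.0023  0.0008  0.0029]
 [ 0.0021 -0.0016 -0.0031  0.0019]
 [-0.0016  0.0007  0.0021 -0.0014]
 [ 0.0016  0.0004 -0.0004 -0.0005]]
grip 175 [0.5409 0.1947 0.126 ] [0.0284 0.033  0.0093] [0.1233 0.1261 0.1285]
((539.3505859375, 195.0347442626953), (31.419349670410156, 24.820072174072266), 19.036762237548828)
slip 250 [ 0.5767 -0.2312  0.0585] [0.0443 0.0362 0.0164] [0.0549 0.0586 0.0617]
((576.912841796875, -231.8635711669922), (40.490840911865234, 32.13813400268555), 9.563616752624512)
bed+ 5363 ((565.2418212890625, -172.40261840820312), (110.26695251464844, 248.8219757080078), 10.462987899780273) 0.043439494967247055
blank 3828 ((565.4765625, -172.89639282226562), (80.2929916381836, 225.70425415039062), 10.39237117767334) 0.05453200935913293
restbase 697 ((530.8043212890625, 196.88616943359375), (167.36622619628906, 115.93244171142578), 21.195219039916992) 0.00825461573367459
resttops 84 ((535.2243041992188, 193.82733154296875), (92.14218139648438, 66.55365753173828), 19.147733688354492) 0.06483036516453368
gripdepth 288 ((535.2879638671875, 193.80580139160156), (39.954444885253906, 26.70339012145996), 18.82979393005371) 0.12439093955626308
(262, 258) [0.53379058 0.17978435 0.08758605]
(330, 234) [0.38218204 0.24143176 0.0064457 ]
(214, 182) [0.64259517 0.36792228 0.01172662]
```

View pics/crop1.png

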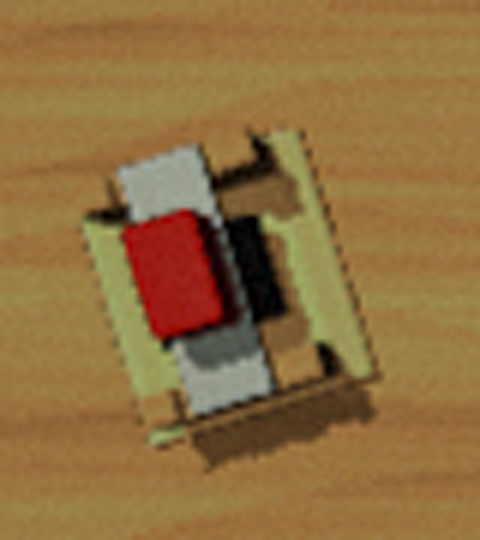

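View pics/crop2.png

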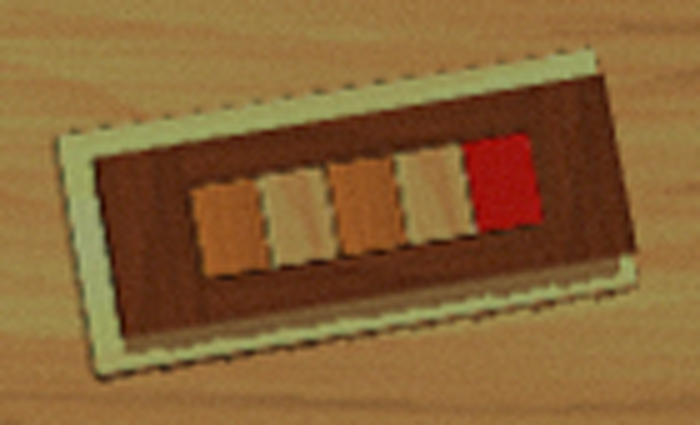

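```bash
python3 - <<'E'
from h import *
c0=np.array([.5653,-.1727]); a=np.deg2rad(10.4); ex=np.array([-np.sin(a),np.cos(a)]); ey=np.array([-np.cos(a),-np.sin(a)])
for n in ["top","side"]:
    W=cloud(np.load(f"pics/{n}0.npy"),n).reshape(-1,3)
    q=W[:,:2]-c0; x=q@ex; y=q@ey; z=W[:,2]
    ms=(abs(y)<.017)&(abs(x)<.072)&(z>.03)&(z<.08)
    mb=(abs(y)>.023)&(abs(y)<.036)&(abs(x)<.108)&(z>.03)&(z<.08)
    mt=(abs(x)<.2)&(abs(y)<.2)&((abs(x)>.15)|(abs(y)>.09))&(abs(z)<.02)
    for t,m in dict(strip=ms,blank=mb,table=mt).items():
        A=np.c_[x[m],y[m],np.ones(m.sum())]; s=np.linalg.lstsq(A,z[m],rcond=None)[0]
        print(n,t,m.sum(),"z0 %.4f slope x %.4f (%.2f deg) y %.4f"%(s[2],s[0],np.degrees(s[0]),s[1]), "res",np.std(A@s-z[m]).round(4))
W=cloud(np.load("pics/side0.npy"),"side");z=W[...,2];p=W.reshape(-1,3)
def rect(m,t):
    q=p[m]; print(t,len(q),cv2.minAreaRect((q[:,:2]*1000).astype(np.float32)),q[:,2].mean())
near=np.linalg.norm(p[:,:2]-[.535,.194],axis=1)<.08
rect(near&(p[:,2]>.118),"grip side"); rect(near&(p[:,2]>.058)&(p[:,2]<.07),"tops")
near=np.linalg.norm(p[:,:2]-c0,axis=1)<.16
rect(near&(p[:,2]>.035),"blank")
E
```

```text
top strip 1040 z0 0.0570 slope x -0.0287 (-1.64 deg) y -0.0056 res 0.0018
top blank 1184 z0 0.0535 slope x -0.0197 (-1.13 deg) y 0.0001 res 0.0017
top table 19595 z0 0.0001 slope x -0.0001 (-0.01 deg) y -0.0008 res 0.0025
side strip 494 z0 0.0575 slope x -0.0299 (-1.71 deg) y 0.0162 res 0.0017
side blank 565 z0 0.0541 slope x -0.0227 (-1.30 deg) y 0.0009 res 0.0017
side table 9594 z0 0.0007 slope x -0.0018 (-0.10 deg) y -0.0013 res 0.0024
grip side 246 ((536.469970703125, 196.7743377685547), (42.24259567260742, 26.7943115234375), 16.64800453186035) 0.1251351358489063
tops 240 ((535.3547973632812, 196.41722106933594), (95.82862854003906, 67.7417984008789), 18.700054168701172) 0.06426928698642963
blank 2215 ((566.3610229492188, -172.42742919921875), (84.67398834228516, 234.8890838623047), 10.44977855682373) 0.05329551278727347
```

>>> send_rows(moves=[[0,0,0,-0.5]], claw=1)

```text
clock: 0.25
eef_pos: [0.2055, 0.4554, 0.1931]
tool_rot: [0.185, 0.983, -0.001, -0.0]
ft_force: [0.6, -0.1, 0.1]
grip_width: 0.0853
```

```bash
python3 - <<'E'
from h import *
o=monitor.get_obs();print(o["joint_pos"],o["eef_pos"],o["tool_rot"],o["ft_force"])
E
```

```text
[1.14699653e+00 2.41053031e-01 4.35413176e-03 1.33521243e+00
 1.58694875e-05 1.51954388e+00] [0.20545738 0.45543352 0.19313321] [ 1.85198299e-01  9.82701012e-01 -5.39979502e-04 -1.38890978e-04] [ 0.59607464 -0.1417713   0.07954913]
```

>>> send_rows(moves=[[0,0,0,-1],[0,0,0,-1],[0,0,0,-1],[0,0,0,-1],[0,0,0,-1],[0,0,0,-1],[0,0,0,-1],[-0.02267,-0.03545,0,-0.04],[-0.02267,-0.03545,0,0],[-0.02267,-0.03545,0,0],[-0.02267,-0.03545,0,0],[-0.02267,-0.03545,0,0],[-0.02267,-0.03545,0,0],[-0.02267,-0.03545,0,0],[-0.02267,-0.03545,0,0],[-0.02267,-0.03545,0,0],[-0.02267,-0.03545,0,0],[0,0,0,0],[0,0,0,0]], claw=1)

```text
clock: 2.15
eef_pos: [0.535, 0.1929, 0.1927]
tool_rot: [-0.163, 0.987, 0.0, -0.001]
ft_force: [-0.2, 0.2, 0.1]
grip_width: 0.0858
```

```bash
python3 - <<'E'
from h import *
o=monitor.get_obs();print(o["joint_pos"],o["eef_pos"],o["tool_rot"],o["ft_force"])
M=R.from_quat(o["tool_rot"]).as_matrix();print("tool y ang",np.degrees(np.arctan2(M[1,1],M[0,1])))
p,d=cams.camera("wrist");cv2.imwrite("pics/w1.png",p)
W=cloud(d,"wrist",o).reshape(-1,3)
def rect(m,t):
    q=W[m]; print(t,len(q),cv2.minAreaRect((q[:,:2]*1000).astype(np.float32)),q[:,2].mean())
near=np.linalg.norm(W[:,:2]-[.535,.194],axis=1)<.06
z=W[:,2]
rect(near&(z>.115)&(z<.14),"grip"); rect(near&(z>.071)&(z<.085),"bar");rect(near&(z>.058)&(z<.07),"tops")
E
```

```text
[3.45781518e-01 3.80433119e-01 1.97275979e-01 1.38945353e+00
 4.50654028e-04 1.78392940e-02] [0.53496878 0.19288874 0.19271036] [-1.63237057e-01  9.86586433e-01  5.75866332e-05 -9.32962913e-04] [-0.17975771  0.15894291  0.05673711]
tool y ang 108.78966012961354
grip 2751 ((537.3768920898438, 193.43618774414062), (40.401756286621094, 25.869415283203125), 19.380413055419922) 0.12470630428671155
bar 3402 ((537.5689697265625, 193.43362426757812), (92.52610778808594, 66.16452026367188), 19.003393173217773) 0.0746230538135091
tops 812 ((537.56298828125, 193.609130859375), (92.67532348632812, 66.02710723876953), 19.019136428833008) 0.06474227331833039
```

View pics/w1.png

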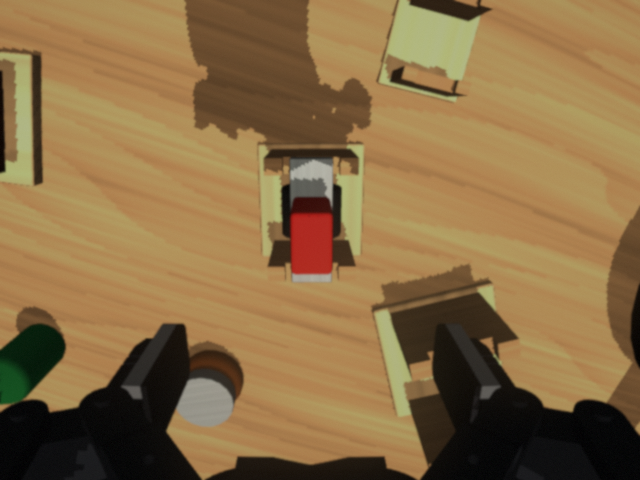

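>>> send_rows(moves=[[-0.0015,0.0006,0.02,0],[0,0,0.02,0],[0,0,0.02,0],[0,0,0.02,0],[0,0,0.015,0],[0,0,0.01,0],[0,0,0.005,0],[0,0,0,0],[0,0,0,0]])

```text
clock: 3.1
eef_pos: [0.5365, 0.1953, 0.0844]
tool_rot: [-0.165, 0.986, 0.0, 0.001]
ft_force: [0.6, -1.4, 0.4]
grip_width: 0.0856
```

>>> send_rows(moves=[[0,0,0,0],[0,0,0,0],[0,0,0,0],[0,0,0,0],[0,0,0,0],[0,0,0,0],[0,0,0,0],[0,0,0,0],[0,0,0,0],[0,0,0,0]], claw=-1)

```text
clock: 4.1
eef_pos: [0.5365, 0.1947, 0.0842]
tool_rot: [-0.164, 0.986, -0.0, 0.0]
ft_force: [-0.2, -1.8, 5.0]
grip_width: 0.0236
```

```bash
python3 - <<'E'
from h import *
o=monitor.get_obs();print(o)
p,d=cams.camera("side");cv2.imwrite("pics/s1.png",cv2.resize(p[200:360,300:500],None,fx=3.5,fy=3.5))
E
```

```text
{'clock': 4.1, 'joint_pos': array([ 3.48446470e-01,  4.45609757e-01,  6.75060999e-03,  1.13108479e+00,
       -3.96466256e-04,  1.84111547e-02]), 'joint_vel': array([ 2.97058897e-04,  1.15637158e-03,  1.15304392e-03, -5.82587370e-04,
        1.46372647e-05,  1.14989695e-03]), 'tau': array([ 7.96753988e-01, -4.23437977e+01,  2.24195230e+01, -5.05045429e-01,
        3.89215630e-01,  4.92254854e-03]), 'eef_pos': array([0.53645211, 0.19473247, 0.08416176]), 'tool_rot': array([-1.64269647e-01,  9.86415360e-01, -1.17168470e-04,  4.55204895e-04]), 'ft_force': array([-0.19567694, -1.82731264,  5.0308093 ]), 'ft_torque': array([-0.40500089,  0.13867726, -0.044558  ]), 'grip_width': 0.02356598106395949}
```

View pics/s1.png

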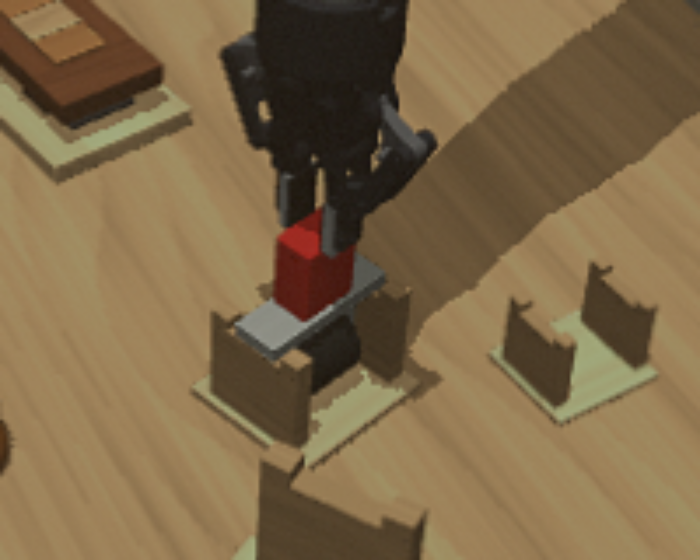

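>>> send_rows(moves=[[0,0,-0.005,0],[0,0,-0.01,0],[0,0,-0.015,0],[0,0,-0.02,0],[0,0,-0.015,0],[0,0,-0.005,0],[0,0,0,0],[0,0,0,0],[0,0,0,0]])

```text
clock: 5.05
eef_pos: [0.5352, 0.1946, 0.1523]
tool_rot: [-0.164, 0.986, -0.0, -0.001]
ft_force: [0.0, -0.0, -3.2]
grip_width: 0.0232
```

```bash
python3 - <<'E'
from h import *
o=monitor.get_obs();print(o["eef_pos"],o["ft_force"],o["ft_torque"],o["grip_width"])
p,d=cams.camera("side");cv2.imwrite("pics/s2.png",cv2.resize(p[160:340,300:500],None,fx=3.5,fy=3.3))
W=cloud(d,"side").reshape(-1,3);im=p.reshape(-1,3).astype(int)
near=np.linalg.norm(W[:,:2]-[.536,.194],axis=1)<.06
red=(im[:,2]>90)&(im[:,1]<50)&(im[:,0]<50)
q=W[near&red];print("red",len(q),np.percentile(q,[2,50,98],axis=0))
gr=(abs(im[:,2]-im[:,0])<12)&(im[:,2]>100)
q=W[near&gr];print("bar",len(q),np.percentile(q,[2,50,98],axis=0)); print(cv2.minAreaRect((q[:,:2]*1000).astype(np.float32)))
E
```

```text
[0.53523527 0.19458794 0.15227611] [ 0.02050797 -0.01558776 -3.17825236] [ 0.0051066  -0.06006518  0.01404199] 0.023156489904104398
red 144 [[0.52909437 0.18604204 0.15784918]
 [0.54654064 0.20137606 0.19404574]
 [0.55430511 0.21418657 0.19732286]]
bar 222 [[0.53484773 0.19299863 0.14255645]
 [0.56556021 0.21054671 0.14497005]
 [0.57867994 0.24495086 0.62495595]]
((555.4996948242188, 216.42608642578125), (42.59561538696289, 58.61814880371094), 62.23922348022461)
```

View pics/s2.png

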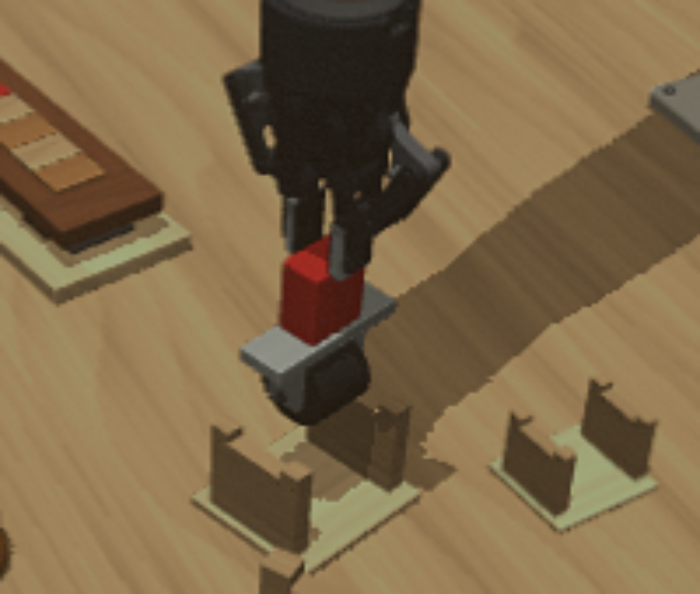

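>>> send_rows(moves=[[0,0,-0.005,0.74],[0,0,-0.005,0.74],[0.0013,-0.01535,0,0],[0.0025,-0.03,0,0],[0.0033,-0.0385,0,0],[0.0033,-0.0385,0,0],[0.0033,-0.0385,0,0],[0.0033,-0.0385,0,0],[0.0033,-0.0385,0,0],[0.0033,-0.0385,0,0],[0.0033,-0.0385,0,0],[0.0033,-0.0385,0,0],[0.0033,-0.0385,0,0],[0.0025,-0.03,0,0],[0.0006,-0.0088,0,0],[0,0,0,0],[0,0,0,0],[0,0,0,0]])

```text
clock: 6.9
eef_pos: [0.5779, -0.2339, 0.1634]
tool_rot: [-0.092, 0.996, 0.0, -0.0]
ft_force: [0.1, -0.9, -4.1]
grip_width: 0.0232
```

```bash
python3 - <<'E'
from h import *
o=monitor.get_obs();print(o["clock"],o["eef_pos"],o["ft_force"],o["ft_torque"],o["grip_width"],o["joint_pos"])
M=R.from_quat(o["tool_rot"]).as_matrix();print("tool y ang",np.degrees(np.arctan2(M[1,1],M[0,1])))
p,d=cams.camera("wrist");cv2.imwrite("pics/w2.png",p);np.save("pics/w2.npy",d)
o2=monitor.get_obs();print(o2["eef_pos"],o2["ft_force"])
p,d=cams.camera("side");cv2.imwrite("pics/s3.png",cv2.resize(p[100:280,200:400],None,fx=3.5,fy=3.3))
o2=monitor.get_obs();print(o2["eef_pos"],o2["ft_force"])
E
```

```text
6.9 [ 0.57792073 -0.23393434  0.16344001] [ 0.14645714 -0.91351586 -4.06609014] [-0.01311258 -0.03409571 -0.06148976] 0.023180521582731515 [-3.84845749e-01  5.03735717e-01  3.12124000e-01  1.38009791e+00
  4.02300839e-04 -5.68913867e-01]
tool y ang 100.54630259590441
[ 0.57809984 -0.23388863  0.16362107] [ 0.181373    0.86197231 -4.07503587]
[ 0.57822417 -0.23390385  0.16376413] [-0.04788769 -0.73249654 -5.05399612]
```

View pics/w2.png

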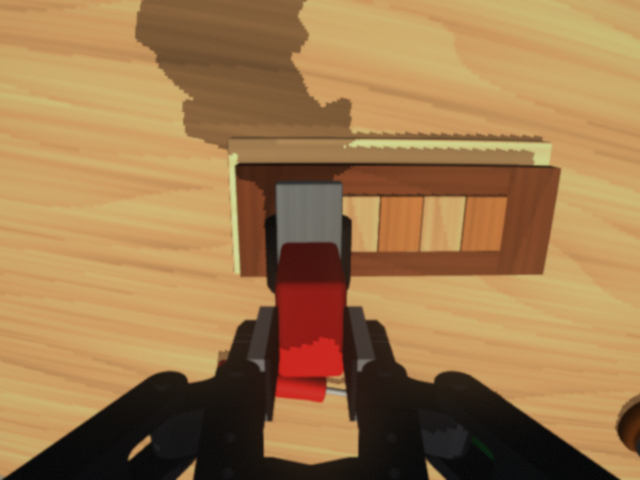

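View pics/s3.png

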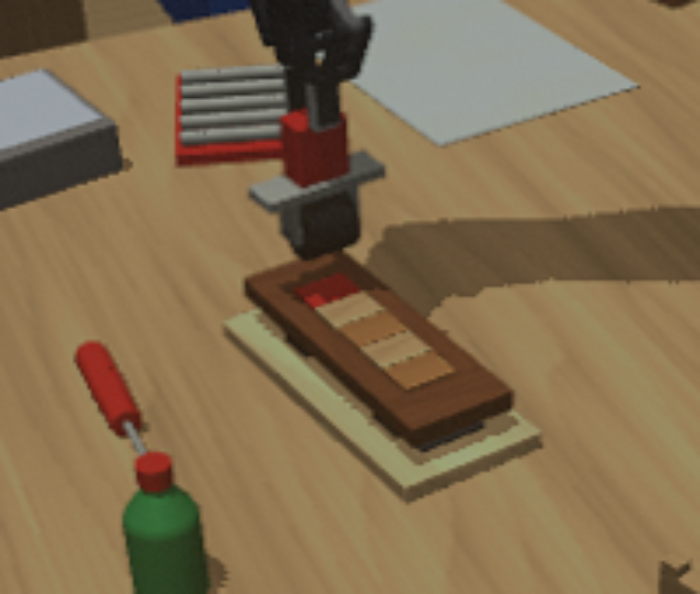

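```bash
python3 - <<'E'
from h import *
o=dict(tool_rot=[-0.0925,0.9957,0,0],eef_pos=[.5780,-.2339,.1635])
o["tool_rot"]=R.from_quat(o["tool_rot"]).as_quat()
d=np.load("pics/w2.npy");im=cv2.imread("pics/w2.png")
W=cloud(d,"wrist",o);M=R.from_quat(o["tool_rot"]).as_matrix()
L=(W-o["eef_pos"])@M   # tool frame
z=W[...,2]
def rect(m,t):
    q=L[m]; print(t,len(q),cv2.minAreaRect((q[:,:2]*1000).astype(np.float32)),"w",W[m].mean(0).round(4))
rect((z>.135)&(z<.15)&(np.arange(480)[:,None]<240)&(np.arange(480)[:,None]>170),"bar visible")
box=np.zeros(z.shape,bool);box[198:248,346:502]=1
hsv=cv2.cvtColor(im,cv2.COLOR_BGR2HSV)
light=(hsv[...,2]>150)&box
rect(light,"strip4")
q=L[light]; A=np.c_[q[:,1],np.ones(len(q))]
c=cv2.minAreaRect((W[light][:,:2]*1000).astype(np.float32));print(c)
b=np.zeros(z.shape,bool);b[130:290,220:570]=1
rect(b&(z>.035)&(z<.075),"blank"); q=W[b&(z>.035)&(z<.075)];print(cv2.minAreaRect((q[:,:2]*1000).astype(np.float32)))
# grip and bar extents in tool frame by row pixel
m=(z>.135)&(z<.15);m[:180]=0;m[245:]=0
print(np.percentile(L[m],[1,50,99],axis=0))
ex=M[:2,1]
q=W[light];s=(q[:,:2]-[.5657,-.1726])@ex
print(np.polyfit(s,q[:,2],1))
m=b&(z>.035)&(z<.075)&~box&(np.arange(640)[None]>355)&(hsv[...,2]<110);q=W[m];s=(q[:,:2]-[.5657,-.1726])@ex
print("blank",np.polyfit(s,q[:,2],1))
E
```

```text
bar visible 93 ((45.119998931884766, -1.6158123016357422), (28.41408348083496, 0.5239052772521973), 89.65479278564453) w [ 0.534  -0.2439  0.1483]
strip4 7479 ((-3.198021411895752, 78.56130981445312), (15.257651329040527, 116.95785522460938), 13.82979965209961) w [nan nan nan]
((562.5654296875, -155.64865112304688), (35.111167907714844, 112.17172241210938), 11.253866195678711)
blank 27894 ((-1.0094718933105469, 61.704307556152344), (81.18900299072266, 227.07627868652344), 0.16013583540916443) w [ 0.5602 -0.1617  0.0533]
((567.6256713867188, -173.06573486328125), (81.18898010253906, 227.07626342773438), 10.454883575439453)
[[ 0.04486704 -0.0156686   0.01352056]
 [ 0.04508459 -0.00156763  0.0153536 ]
 [ 0.04535328  0.01247679  0.01715462]]
 ** On entry to DLASCL parameter number  4 had an illegal value
 ** On entry to DLASCL parameter number  4 had an illegal value
 ** On entry to DLASCL parameter number  4 had an illegal value
 ** On entry to DLASCL parameter number  4 had an illegal value
 ** On entry to DLASCL parameter number  5 had an illegal value
 ** On entry to DLASCL parameter number  4 had an illegal valueTraceback (most recent call last):
  File "<stdin>", line 24, in <module>
    c, resids, rank, s = lstsq(lhs, rhs, rcond)
                         ~~~~~^^^^^^^^^^^^^^^^^
    x, resids, rank, s = _umath_linalg.lstsq(a, b, rcond,
                         ~~~~~~~~~~~~~~~~~~~^^^^^^^^^^^^^
                                             signature=signature)
                                             ^^^^^^^^^^^^^^^^^^^^
    raise LinAlgError("SVD did not converge in Linear Least Squares")
numpy.linalg.LinAlgError: SVD did not converge in Linear Least Squares
```

>>> send_rows(moves=[[0,0,0.005,0],[0,0,0.008,0],[0,0,0.008,0],[0,0,0.005,0],[0,0,0.001,0],[0,0,0,0],[0,0,0,0]])

```text
clock: 7.7
eef_pos: [0.5784, -0.2355, 0.1369]
tool_rot: [-0.091, 0.996, -0.0, 0.0]
ft_force: [0.1, 0.2, -3.8]
grip_width: 0.0235
```

>>> send_rows(moves=[[0,0,0.001,0],[0,0,0.001,0],[0,0,0,0]])

```text
clock: 8.0
eef_pos: [0.5781, -0.2353, 0.1346]
tool_rot: [-0.091, 0.996, 0.0, -0.0]
ft_force: [0.3, 0.2, -4.0]
grip_width: 0.0234
```

>>> send_rows(moves=[[0,0,0.001,0],[0,0,0,0]])

```text
clock: 8.2
eef_pos: [0.5781, -0.2353, 0.1335]
tool_rot: [-0.091, 0.996, 0.0, -0.0]
ft_force: [0.2, 0.4, -3.5]
grip_width: 0.0229
```

>>> send_rows(moves=[[0,0,0.001,0],[0,0,0,0]])

```text
clock: 8.4
eef_pos: [0.5781, -0.2353, 0.1325]
tool_rot: [-0.091, 0.996, 0.0, -0.0]
ft_force: [-0.4, 0.2, -2.9]
grip_width: 0.0233
```

>>> send_rows(moves=[[0,0,0.001,0],[0,0,0,0]])

```text
clock: 8.6
eef_pos: [0.5781, -0.2353, 0.1314]
tool_rot: [-0.091, 0.996, 0.0, -0.0]
ft_force: [-0.1, -0.4, -3.3]
grip_width: 0.0232
```

>>> send_rows(moves=[[0,0,0.001,0],[0,0,0,0]])

```text
clock: 8.8
eef_pos: [0.5783, -0.2354, 0.1308]
tool_rot: [-0.091, 0.996, -0.0, 0.0]
ft_force: [0.3, 0.1, -3.2]
grip_width: 0.0234
```

>>> send_rows(moves=[[0,0,0.001,0],[0,0,0,0]])

```text
clock: 9.0
eef_pos: [0.5786, -0.2355, 0.1304]
tool_rot: [-0.091, 0.996, -0.0, 0.001]
ft_force: [-0.1, 0.1, -0.7]
grip_width: 0.0233
```

>>> send_rows(moves=[[0,0,0.001,0],[0,0,0,0]])

```text
clock: 9.2
eef_pos: [0.5788, -0.2356, 0.1297]
tool_rot: [-0.091, 0.996, -0.0, 0.001]
ft_force: [-0.9, -0.3, 2.5]
grip_width: 0.0237
```

>>> send_rows(moves=[[0,0,0.001,0],[0,0,0,0]])

```text
clock: 9.4
eef_pos: [0.5786, -0.2356, 0.1283]
tool_rot: [-0.091, 0.996, -0.0, 0.001]
ft_force: [-0.0, 0.2, 4.5]
grip_width: 0.0235
```

>>> send_rows(moves=[[0,0,0.001,0],[0,0,0,0]])

```text
clock: 9.6
eef_pos: [0.5784, -0.2354, 0.1267]
tool_rot: [-0.091, 0.996, -0.0, 0.0]
ft_force: [-0.4, 0.5, 3.8]
grip_width: 0.0232
```

>>> send_rows(moves=[[0,0,0.0007,0],[0,0,0,0]])

```text
clock: 9.8
eef_pos: [0.5782, -0.2353, 0.1258]
tool_rot: [-0.091, 0.996, 0.0, 0.0]
ft_force: [0.2, -0.2, 4.2]
grip_width: 0.0233
```

>>> send_rows(moves=[[0,0,0.0007,0],[0,0,0,0]])

```text
clock: 10.0
eef_pos: [0.5784, -0.2353, 0.1255]
tool_rot: [-0.091, 0.996, -0.0, 0.0]
ft_force: [0.3, -0.3, 6.2]
grip_width: 0.0232
```

>>> send_rows(moves=[[0,0,0.0007,0],[0,0,0,0]])

```text
clock: 10.2
eef_pos: [0.5786, -0.2354, 0.1253]
tool_rot: [-0.091, 0.996, -0.0, 0.001]
ft_force: [-0.3, 0.1, 6.7]
grip_width: 0.0232
```

>>> send_rows(moves=[[0,0,0.0005,0],[0,0,0,0]])

```text
clock: 10.4
eef_pos: [0.5788, -0.2355, 0.1251]
tool_rot: [-0.091, 0.996, -0.0, 0.001]
ft_force: [-0.3, 0.8, 7.6]
grip_width: 0.0233
```

>>> send_rows(moves=[[0,0,0.0007,0],[0,0,0,0]])

```text
clock: 10.6
eef_pos: [0.5789, -0.2356, 0.1249]
tool_rot: [-0.091, 0.996, -0.001, 0.001]
ft_force: [-0.8, 0.4, 9.9]
grip_width: 0.023
```

>>> send_rows(moves=[[0,0,0.0005,0],[0,0,0,0]])

```text
clock: 10.8
eef_pos: [0.5791, -0.2357, 0.1247]
tool_rot: [-0.091, 0.996, -0.001, 0.001]
ft_force: [-1.3, 0.0, 10.7]
grip_width: 0.0235
```

>>> send_rows(moves=[[0,0.0015,0,0],[0,0.002,0.0001,0]])

```text
clock: 11.0
eef_pos: [0.5785, -0.2326, 0.1247]
tool_rot: [-0.091, 0.996, -0.001, 0.002]
ft_force: [-0.8, -0.3, 10.7]
grip_width: 0.0234
```

>>> send_rows(moves=[[0,0.002,5e-05,0],[0,0.002,5e-05,0]])

```text
clock: 11.2
eef_pos: [0.5778, -0.2286, 0.1246]
tool_rot: [-0.091, 0.996, -0.001, 0.002]
ft_force: [-1.8, -0.2, 10.3]
grip_width: 0.0236
```

>>> send_rows(moves=[[0,0.002,5e-05,0],[0,0.002,5e-05,0]])

```text
clock: 11.4
eef_pos: [0.5773, -0.2257, 0.1247]
tool_rot: [-0.091, 0.996, -0.002, 0.002]
ft_force: [-0.2, -3.4, 9.1]
grip_width: 0.0234
```

>>> send_rows(moves=[[0,0.002,0.0003,0],[0,0.002,0.0002,0]])

```text
clock: 11.6
eef_pos: [0.577, -0.2232, 0.1246]
tool_rot: [-0.09, 0.996, -0.004, 0.002]
ft_force: [0.0, -5.5, 10.9]
grip_width: 0.0235
```

>>> send_rows(moves=[[0,0.002,0.0002,0],[0,0.002,0.0001,0]])

```text
clock: 11.8
eef_pos: [0.5762, -0.2184, 0.1243]
tool_rot: [-0.09, 0.996, -0.003, 0.002]
ft_force: [-0.6, -1.8, 11.7]
grip_width: 0.0234
```

>>> send_rows(moves=[[0,0.002,0.0001,0],[0,0.002,0.0001,0]])

```text
clock: 12.0
eef_pos: [0.5752, -0.2132, 0.1241]
tool_rot: [-0.091, 0.996, -0.001, 0.002]
ft_force: [-1.5, -0.5, 12.0]
grip_width: 0.0233
```

>>> send_rows(moves=[[0,0.002,0,0],[0,0.002,5e-05,0]])

```text
clock: 12.2
eef_pos: [0.5745, -0.2091, 0.124]
tool_rot: [-0.091, 0.996, -0.001, 0.002]
ft_force: [-1.8, -0.8, 13.0]
grip_width: 0.0236
```

>>> send_rows(moves=[[0,0.002,5e-05,0],[0,0.002,5e-05,0]])

```text
clock: 12.4
eef_pos: [0.5738, -0.2051, 0.1239]
tool_rot: [-0.091, 0.996, -0.001, 0.002]
ft_force: [-1.8, -0.3, 11.7]
grip_width: 0.0235
```

>>> send_rows(moves=[[0,0.002,5e-05,0],[0,0.002,5e-05,0]])

```text
clock: 12.6
eef_pos: [0.5731, -0.2012, 0.1238]
tool_rot: [-0.091, 0.996, -0.001, 0.002]
ft_force: [-0.8, -1.6, 12.4]
grip_width: 0.0232
```

>>> send_rows(moves=[[0,0.002,5e-05,0],[0,0.002,5e-05,0]])

```text
clock: 12.8
eef_pos: [0.5724, -0.1973, 0.1238]
tool_rot: [-0.091, 0.996, -0.001, 0.002]
ft_force: [-0.2, -0.8, 12.2]
grip_width: 0.0233
```

>>> send_rows(moves=[[0,0.002,0,0],[0,0.002,0,0]])

```text
clock: 13.0
eef_pos: [0.5721, -0.1952, 0.124]
tool_rot: [-0.09, 0.996, -0.003, 0.002]
ft_force: [-1.2, -4.9, 11.0]
grip_width: 0.0234
```

>>> send_rows(moves=[[0,0.002,5e-05,0],[0,0.002,5e-05,0]])

```text
clock: 13.2
eef_pos: [0.5714, -0.1914, 0.1238]
tool_rot: [-0.09, 0.996, -0.003, 0.002]
ft_force: [-1.1, -2.8, 11.6]
grip_width: 0.0234
```

>>> send_rows(moves=[[0,0.002,5e-05,0],[0,0.002,5e-05,0]])

```text
clock: 13.4
eef_pos: [0.5704, -0.1862, 0.1236]
tool_rot: [-0.091, 0.996, -0.002, 0.002]
ft_force: [-1.6, -1.3, 13.2]
grip_width: 0.0234
```

>>> send_rows(moves=[[0,0.002,5e-05,0],[0,0.002,5e-05,0]])

```text
clock: 13.6
eef_pos: [0.5695, -0.1815, 0.1234]
tool_rot: [-0.091, 0.996, -0.001, 0.002]
ft_force: [-1.4, 0.2, 12.6]
grip_width: 0.0232
```

>>> send_rows(moves=[[0,0.002,-0.0001,0],[0,0.002,0,0]])

```text
clock: 13.8
eef_pos: [0.5687, -0.1775, 0.1234]
tool_rot: [-0.091, 0.996, -0.001, 0.002]
ft_force: [-1.5, 0.3, 12.8]
grip_width: 0.0235
```

>>> send_rows(moves=[[0,0.002,0,0],[0,0.002,5e-05,0]])

```text
clock: 14.0
eef_pos: [0.568, -0.1735, 0.1233]
tool_rot: [-0.091, 0.996, -0.001, 0.002]
ft_force: [-2.1, -0.4, 12.2]
grip_width: 0.0234
```

>>> send_rows(moves=[[0,0.002,5e-05,0],[0,0.002,5e-05,0]])

```text
clock: 14.2
eef_pos: [0.5673, -0.1696, 0.1232]
tool_rot: [-0.091, 0.996, -0.001, 0.002]
ft_force: [-1.4, -0.1, 12.1]
grip_width: 0.0236
```

>>> send_rows(moves=[[0,0.002,5e-05,0],[0,0.002,5e-05,0]])

```text
clock: 14.4
eef_pos: [0.5667, -0.1663, 0.1232]
tool_rot: [-0.091, 0.996, -0.002, 0.002]
ft_force: [-0.8, -3.0, 11.7]
grip_width: 0.0231
```

>>> send_rows(moves=[[0,0.002,5e-05,0],[0,0.002,5e-05,0]])

```text
clock: 14.6
eef_pos: [0.5664, -0.1638, 0.1233]
tool_rot: [-0.09, 0.996, -0.003, 0.002]
ft_force: [-0.8, -4.5, 11.6]
grip_width: 0.0237
```

>>> send_rows(moves=[[0,0.002,5e-05,0],[0,0.002,5e-05,0]])

```text
clock: 14.8
eef_pos: [0.5655, -0.1591, 0.1231]
tool_rot: [-0.09, 0.996, -0.002, 0.002]
ft_force: [-0.7, -2.0, 11.6]
grip_width: 0.0232
```

>>> send_rows(moves=[[0,0.002,0,0],[0,0.002,0,0]])

```text
clock: 15.0
eef_pos: [0.5644, -0.1539, 0.1229]
tool_rot: [-0.091, 0.996, -0.001, 0.002]
ft_force: [-0.7, 0.5, 11.7]
grip_width: 0.0234
```

>>> send_rows(moves=[[0,0.002,5e-05,0],[0,0.002,5e-05,0]])

```text
clock: 15.2
eef_pos: [0.5637, -0.1498, 0.1228]
tool_rot: [-0.091, 0.996, -0.001, 0.002]
ft_force: [-0.1, -0.4, 12.3]
grip_width: 0.0231
```

>>> send_rows(moves=[[0,0.002,0,0],[0,0.002,5e-05,0]])

```text
clock: 15.4
eef_pos: [0.563, -0.1459, 0.1227]
tool_rot: [-0.091, 0.996, -0.001, 0.002]
ft_force: [-0.7, -0.8, 11.9]
grip_width: 0.0235
```

>>> send_rows(moves=[[0,0.002,5e-05,0],[0,0.002,5e-05,0]])

```text
clock: 15.6
eef_pos: [0.5623, -0.1419, 0.1226]
tool_rot: [-0.091, 0.996, -0.001, 0.002]
ft_force: [-1.3, 0.5, 12.6]
grip_width: 0.0236
```

>>> send_rows(moves=[[0,0.002,5e-05,0],[0,0.002,5e-05,0]])

```text
clock: 15.8
eef_pos: [0.5616, -0.138, 0.1225]
tool_rot: [-0.091, 0.996, -0.001, 0.002]
ft_force: [-0.9, 0.1, 12.3]
grip_width: 0.0232
```

>>> send_rows(moves=[[0,0.002,5e-05,0],[0,0.002,5e-05,0]])

```text
clock: 16.0
eef_pos: [0.5612, -0.1356, 0.1226]
tool_rot: [-0.091, 0.996, -0.003, 0.002]
ft_force: [-0.2, -4.9, 11.7]
grip_width: 0.0234
```

>>> send_rows(moves=[[0,0.002,5e-05,0],[0,0.002,5e-05,0]])

```text
clock: 16.2
eef_pos: [0.5606, -0.132, 0.1225]
tool_rot: [-0.09, 0.996, -0.003, 0.002]
ft_force: [0.3, -2.9, 10.8]
grip_width: 0.0236
```

>>> send_rows(moves=[[0,0.002,5e-05,0],[0,0.002,0,0]])

```text
clock: 16.4
eef_pos: [0.5595, -0.1268, 0.1223]
tool_rot: [-0.091, 0.996, -0.001, 0.002]
ft_force: [-0.9, 0.5, 12.1]
grip_width: 0.0235
```

>>> send_rows(moves=[[0,0.002,0,0],[0,0.002,0,0]])

```text
clock: 16.6
eef_pos: [0.5587, -0.1222, 0.1221]
tool_rot: [-0.091, 0.996, -0.001, 0.002]
ft_force: [-0.4, -0.3, 11.6]
grip_width: 0.0232
```

>>> send_rows(moves=[[0,0.002,5e-05,0],[0,0.002,5e-05,0]])

```text
clock: 16.8
eef_pos: [0.558, -0.1182, 0.122]
tool_rot: [-0.091, 0.996, -0.001, 0.002]
ft_force: [-0.5, -1.0, 11.4]
grip_width: 0.0238
```

>>> send_rows(moves=[[0,0.002,0,0],[0,0.002,5e-05,0]])

```text
clock: 17.0
eef_pos: [0.5572, -0.1143, 0.1219]
tool_rot: [-0.091, 0.996, -0.001, 0.002]
ft_force: [-1.2, -0.3, 11.7]
grip_width: 0.0232
```

>>> send_rows(moves=[[0,0.002,5e-05,0],[0,0.002,5e-05,0]])

```text
clock: 17.2
eef_pos: [0.5565, -0.1103, 0.1218]
tool_rot: [-0.091, 0.996, -0.001, 0.002]
ft_force: [-1.2, -0.1, 11.9]
grip_width: 0.023
```

>>> send_rows(moves=[[0,0.002,0,0],[0,0.002,5e-05,0],[0,0.001,5e-05,0],[0,0,0,0]])

```text
clock: 17.6
eef_pos: [0.5555, -0.1051, 0.1217]
tool_rot: [-0.091, 0.996, -0.001, 0.002]
ft_force: [-0.7, 0.4, 12.4]
grip_width: 0.0236
```

>>> send_rows(moves=[[0,0,-0.002,0],[0,0,-0.004,0],[0,0,-0.008,0],[0,0,-0.015,0],[0,0,-0.015,0],[0,0,0,0],[0,0,0,0]])

```text
clock: 18.3
eef_pos: [0.5536, -0.1049, 0.1625]
tool_rot: [-0.091, 0.996, 0.0, -0.001]
ft_force: [0.5, 1.3, -4.6]
grip_width: 0.023
```

```bash
python3 - <<'E'
from h import *
o=monitor.get_obs();print(o["clock"],o["eef_pos"],o["tool_rot"],o["ft_force"],o["ft_torque"])
p,d=cams.camera("side");cv2.imwrite("pics/s4.png",cv2.resize(p[100:280,220:420],None,fx=3.5,fy=3.3))
W=cloud(d,"side")
pw,dw=cams.camera("wrist");cv2.imwrite("pics/w4.png",pw)
Ww=cloud(dw,"wrist",o)
c0=np.array([.5657,-.1726]); a=np.deg2rad(10.4); ex=np.array([-np.sin(a),np.cos(a)]); ey=np.array([-np.cos(a),-np.sin(a)])
for n,W in (("side",W),("wrist",Ww)):
    W=W.reshape(-1,3); q=W[:,:2]-c0; x=q@ex; y=q@ey; z=W[:,2]
    mb=(abs(y)>.024)&(abs(y)<.036)&(abs(x)<.1)&(z>.03)&(z<.08)
    s=np.polyfit(x[mb],z[mb],1); print(n,s,mb.sum())
    for k in range(5):
        c=-.06+.03*k; m=(abs(x-c)<.012)&(abs(y)<.016)&(z>.03)&(z<.07)
        print(k+1,m.sum(),"proud mm",(1000*(z[m]-np.polyval(s,x[m])).mean()).round(2) if m.sum() else None)
E
```

```text
18.3 [ 0.55362912 -0.10487578  0.16254336] [-9.09720101e-02  9.95853076e-01  2.68185524e-04 -8.19830348e-04] [ 0.51174167  1.30459727 -4.59808516] [-0.01624042  0.03598051  0.00165185]
side [-0.02311445  0.05419545] 367
1 72 proud mm -0.2
2 71 proud mm 0.07
3 74 proud mm -0.61
4 71 proud mm -0.15
5 80 proud mm 0.08
wrist [-0.02199544  0.05338505] 7572
1 1457 proud mm -0.01
2 1496 proud mm 0.0
3 1510 proud mm 0.02
4 1301 proud mm 0.02
5 0 proud mm None
```

View pics/s4.png

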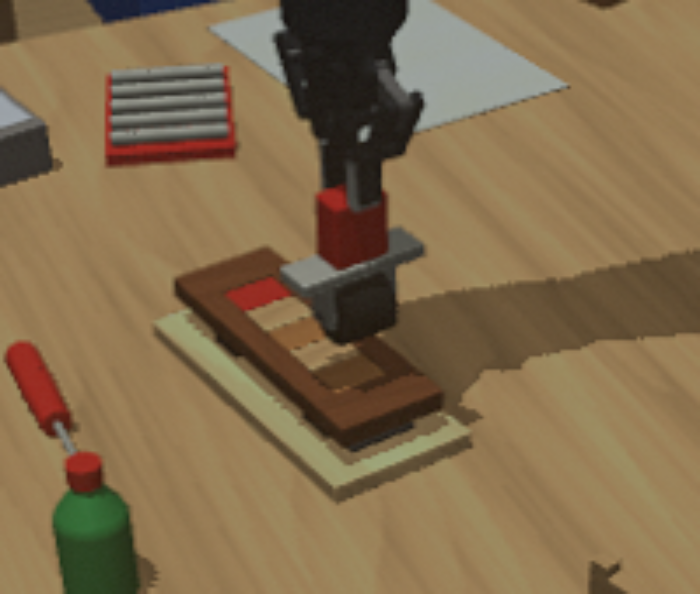

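View pics/w4.png

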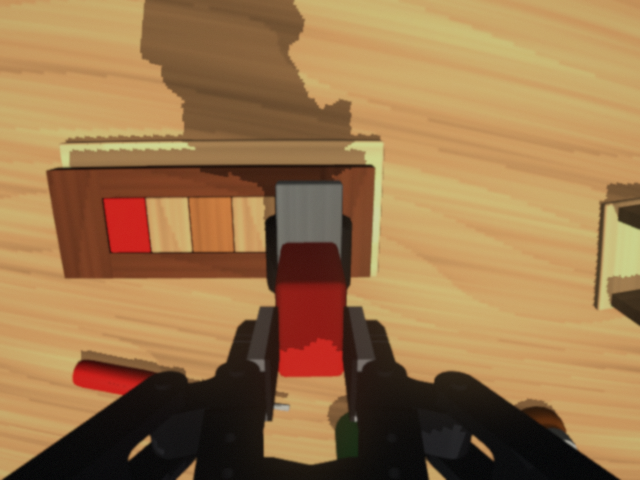

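>>> send_rows(moves=[[0,0,0,-0.74],[0,0,0,-0.74],[-0.00447,0.01607,0,0],[-0.00893,0.03213,0,0],[-0.00893,0.03213,0,0],[-0.00893,0.03213,0,0],[-0.00893,0.03213,0,0],[-0.00893,0.03213,0,0],[-0.00893,0.03213,0,0],[-0.00893,0.03213,0,0],[-0.00893,0.03213,0,0],[-0.00447,0.01607,0,0],[0,0,0,0],[0,0,0,0],[0,0,0,0]])

```text
clock: 19.9
eef_pos: [0.5362, 0.1937, 0.1632]
tool_rot: [-0.164, 0.987, -0.0, -0.0]
ft_force: [0.5, -0.9, -3.8]
grip_width: 0.0232
```

```bash
python3 - <<'E'
from h import *
o=monitor.get_obs();print(o["clock"],o["eef_pos"],o["ft_force"],o["joint_pos"])
M=R.from_quat(o["tool_rot"]).as_matrix();print("tool y ang",np.degrees(np.arctan2(M[1,1],M[0,1])))
p,d=cams.camera("wrist");cv2.imwrite("pics/w5.png",p)
W=cloud(d,"wrist",o);L=(W-o["eef_pos"])@M;z=W[...,2]
near=np.linalg.norm(W[...,:2]-[.537,.194],axis=-1)<.075
def rect(m,t):
    q=L[m]; 
    if len(q): print(t,len(q),cv2.minAreaRect((q[:,:2]*1000).astype(np.float32)))
rect(near&(z>.003)&(z<.014),"base"); rect(near&(z>.058)&(z<.07),"tops")
m=(z>.135)&(z<.15)&near; print("bar",m.sum(),np.percentile(L[m],[1,50,99],axis=0))
p,d=cams.camera("top");cv2.imwrite("pics/t5.png",p)
c0=np.array([.5657,-.1726]); a=np.deg2rad(10.4); ex=np.array([-np.sin(a),np.cos(a)]); ey=np.array([-np.cos(a),-np.sin(a)])
W=cloud(d,"top").reshape(-1,3); q=W[:,:2]-c0; x=q@ex; y=q@ey; z=W[:,2]
mb=(abs(y)>.024)&(abs(y)<.036)&(abs(x)<.1)&(z>.03)&(z<.08)
s=np.polyfit(x[mb],z[mb],1); print(s,mb.sum())
for k in range(5):
        c=-.06+.03*k; m=(abs(x-c)<.012)&(abs(y)<.016)&(z>.03)&(z<.07)
        print(k+1,m.sum(),"proud mm",(1000*(z[m]-np.polyval(s,x[m])).mean()).round(2) if m.sum() else None)
E
```

```text
19.9 [0.53615421 0.19366288 0.16322617] [ 0.4812753  -0.93323898 -3.75763576] [ 3.46920672e-01  3.94501199e-01  1.41351269e-01  1.31870663e+00
 -4.95551096e-04  1.80247436e-02]
tool y ang 108.84437911752484
base 3994 ((-1.0870094299316406, -0.5158538818359375), (90.5206298828125, 100.24141693115234), 89.95319366455078)
tops 1455 ((4.380626678466797, -0.566558837890625), (66.08003234863281, 81.12450408935547), 89.84616088867188)
bar 93 [[ 0.04490201 -0.01567862  0.01330098]
 [ 0.04516677 -0.00119999  0.01547859]
 [ 0.04539801  0.01302498  0.01726151]]
[-0.02065444  0.05360697] 1000
1 165 proud mm -0.17
2 164 proud mm -0.09
3 159 proud mm -0.22
4 163 proud mm -0.21
5 160 proud mm -0.3
```

View pics/w5.png

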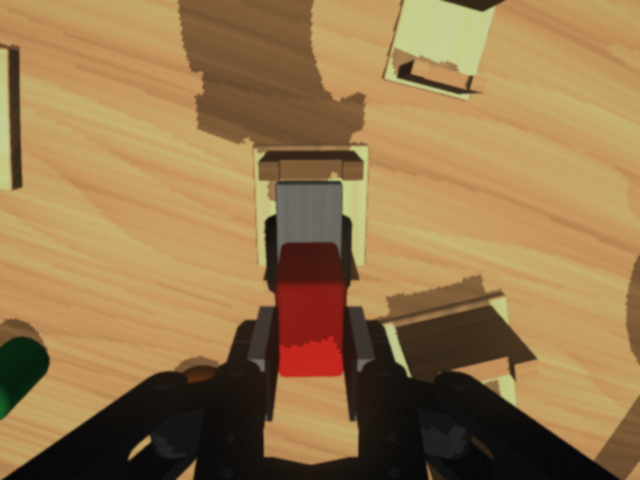

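>>> send_rows(moves=[[0,0.0006,0.01,0],[0,0,0.015,0],[0,0,0.015,0],[0,0,0.012,0],[0,0,0.01,0],[0,0,0.007,0],[0,0,0.004,0],[0,0,0.002,0],[0,0,0,0]])

```text
clock: 20.9
eef_pos: [0.5364, 0.1953, 0.0886]
tool_rot: [-0.164, 0.986, 0.0, 0.0]
ft_force: [-0.2, -0.5, -3.8]
grip_width: 0.0236
```

>>> send_rows(moves=[[0,0,0.001,0],[0,0,0.001,0],[0,0,0,0]])

```text
clock: 21.2
eef_pos: [0.5363, 0.1953, 0.0868]
tool_rot: [-0.164, 0.986, 0.0, 0.0]
ft_force: [-0.6, -0.5, -4.5]
grip_width: 0.0233
```

>>> send_rows(moves=[[0,0,0.001,0],[0,0,0,0]])

```text
clock: 21.4
eef_pos: [0.5362, 0.1952, 0.0855]
tool_rot: [-0.164, 0.986, -0.0, -0.0]
ft_force: [-0.0, 0.1, -3.2]
grip_width: 0.0232
```

>>> send_rows(moves=[[0,0,0.001,0],[0,0,0,0]])

```text
clock: 21.6
eef_pos: [0.5361, 0.1951, 0.0844]
tool_rot: [-0.164, 0.986, -0.0, -0.0]
ft_force: [0.0, 0.0, -3.5]
grip_width: 0.0232
```

>>> send_rows(moves=[[0,0,0.0005,0],[0,0,0,0]])

```text
clock: 21.8
eef_pos: [0.5363, 0.1952, 0.0843]
tool_rot: [-0.164, 0.986, -0.0, 0.0]
ft_force: [-0.5, -0.8, -2.7]
grip_width: 0.023
```

>>> send_rows(moves=[[0,0,0.0007,0],[0,0,0,0]])

```text
clock: 22.0
eef_pos: [0.5363, 0.1951, 0.0841]
tool_rot: [-0.164, 0.986, -0.0, 0.0]
ft_force: [-1.9, -2.8, 3.0]
grip_width: 0.0234
```

>>> send_rows(moves=[[0,0,0.0005,0],[0,0,0,0]])

```text
clock: 22.2
eef_pos: [0.5364, 0.195, 0.0841]
tool_rot: [-0.164, 0.986, -0.0, 0.0]
ft_force: [-4.5, -2.6, 6.5]
grip_width: 0.0233
```

Seated. Release, check, retreat.

>>> send_rows(moves=[[0,0,-0.0005,0],[0,0,0,0],[0,0,0,0],[0,0,0,0],[0,0,0,0],[0,0,0,0],[0,0,0,0],[0,0,0,0],[0,0,0,0],[0,0,0,0]], claw=1)

```text
clock: 23.2
eef_pos: [0.5362, 0.1952, 0.0834]
tool_rot: [-0.164, 0.986, 0.0, -0.0]
ft_force: [0.2, -0.0, 0.7]
grip_width: 0.0854
```

>>> send_rows(moves=[[0,0,-0.005,0],[0,0,-0.01,0],[0,0,-0.02,0],[0,0,-0.03,0],[0,0,-0.03,0],[0,0,-0.015,0],[0,0,0,0],[0,0,0,0]])

```text
clock: 24.0
eef_pos: [0.5364, 0.1952, 0.1937]
tool_rot: [-0.164, 0.986, 0.0, 0.0]
ft_force: [-1.0, -0.3, -1.0]
grip_width: 0.0852
```

```bash
python3 - <<'E'
from h import *
o=monitor.get_obs();print(o["clock"],o["eef_pos"],o["ft_force"],o["grip_width"])
p,d=cams.camera("wrist")
W=cloud(d,"wrist",o).reshape(-1,3);z=W[:,2]
def rect(m,t):
    q=W[m]; print(t,len(q),cv2.minAreaRect((q[:,:2]*1000).astype(np.float32)),q[:,2].mean())
near=np.linalg.norm(W[:,:2]-[.535,.194],axis=1)<.06
rect(near&(z>.115)&(z<.14),"grip"); rect(near&(z>.071)&(z<.085),"bar");rect(near&(z>.058)&(z<.07),"tops")
p,d=cams.camera("side");cv2.imwrite("pics/s6.png",p)
E
```

```text
24.0 [0.53635994 0.19521192 0.19368545] [-1.00910946 -0.34579944 -0.98990671] 0.08515611411947986
grip 2727 ((537.2919921875, 193.89842224121094), (39.71039962768555, 25.978404998779297), 18.74323844909668) 0.12477471165415498
bar 3400 ((537.683837890625, 193.56524658203125), (92.84644317626953, 66.18148803710938), 18.99516487121582) 0.07462871805326235
tops 833 ((537.6776733398438, 193.55404663085938), (92.8316650390625, 66.09973907470703), 19.036788940429688) 0.06464589691103254
```

View pics/s6.png

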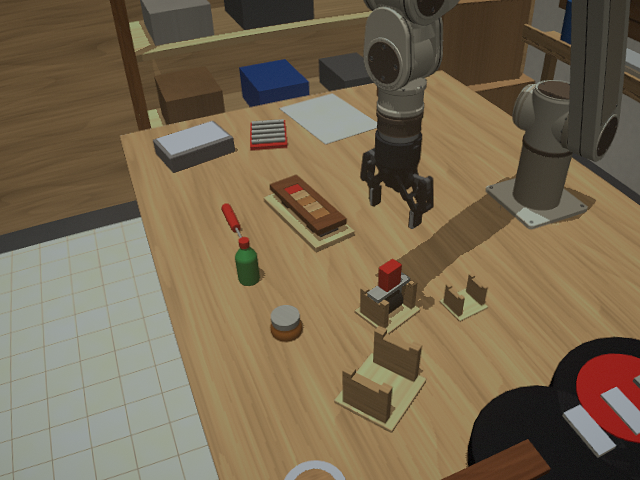

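The side picture shows the roller upright in the middle rest, with its grip near (389,272). The slips are flush near (310,200), and the bottle, jar and screwdriver have not moved.

```bash
python3 -c "
from workcell import order
print(order.job_done())"
```

```text
the job is handed in; nothing more can be done
None
```

I took the roller from the middle-sized rest by its red grip and rolled it in one unbroken pass from the red slip to the far end. I then set it back in the same rest and handed the job in at about 24 s.

- **Pressing force:** While rolling, the readings (corrected for the roller's weight) were about 13 to 17 N, so they never came near 25 N. They were taken every 0.2 s, so a brief peak in between would not show.
- **Slips:** All five measured flush in the top camera's depth, within 0.3 mm of the blank. The wrist camera put the first four within 0.02 mm; it could not see the fifth behind the roller. The side camera agreed to within 0.2 mm, except for −0.6 mm on the middle slip, which I put down to depth noise.
- **Roller:** It is upright in the rest, within about 0.5 mm of where it was parked at the start.
- **Bystanders:** The glue bottle, jar and screwdriver look unmoved in the last side picture.
- **Disagreements:** The cameras differed by 2 to 3 mm on where the grip was, about what the calibration allows. The tool also drifted about 1.4 mm sideways during the pass, which did no harm.

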